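# Scoop up a struck-level measure of battery cells

## Robot

A 6-joint arm with a two-finger parallel gripper is mounted at the origin on the work surface. World frame = base frame: x ahead of the robot, y to its left, z up, the work surface at z = 0. Lengths are in m, angles in rad, forces in N, time in s.
With the tool pointing down it reaches from about 0.375 to 0.825 m from the base axis. Payload 5.5 kg.
Tool frame: the origin (TCP) lies midway between the tips of the shut fingers; the grasp point (between the pads) lies 19 mm behind it; z points along the fingers, y is the line along which they close (so a half turn about z gives the same grasp; the last joint's range is limited). The gripper opens to 85 mm and grips with 20 to 120 N. Pads are 22 mm wide; open, the fingers measure 114 mm over their backs; the gripper's body (76 mm by 85 mm) begins 54 mm behind the grasp point. The pads swing forward as they close: fully open they stand 13 mm farther back than shut.
Start: joints at [-1.268, 0.314, -0.047, 1.21, 0, 1.571], TCP at [0.179, -0.573, 0.231] pointing down, gripper open.
Joint ranges: [-2.67, 2.67], [-0.69, 1.73], [-1.03, 1.25], [-2.08, 2.16], [-1.42, 1.45], [-3.14, 3.14]. Speed limits (rad/s): [2.39, 2.39, 3.01, 3.14, 3.14, 3.14].

## Interface

Orientations are given as a unit quaternion [x, y, z, w].
In Python, from bench import env, optics gives the robot as it stands.
- The arm moves only by the tool move_arm, never from a script. Its argument "steps" is a list of rows, each a list of 4 numbers: the shift along the tool's x, y, z in mm, then the turn about the tool's z in degrees. A call has exactly 8 rows; each row shifts and turns the commanded pose from where the row before left it, along the tool's axes as they then stand; what a row does not reach is not made up. A row lasts 1/8 s, in which the tool goes at most 62.5 mm and 10.7 degrees, less where a joint would pass 70% of its speed; a pose out of reach is approached as far as the arm can. A call is refused whole if a number of a shift passes 62.5 or a number of a turn 10.7, either way. A call with a gripper value outside its range is refused whole. "claw" is the opening, from 0 (shut) to 1 (fully open), set as the call begins (left out, the last holds). The fingers move at their own pace and stop on an object; the grip force is fixed at half the most. Time passes only in rows, so rows that do not move let the fingers close, or fill a call up. It gives the time, the measured TCP pose, the force, the opening and the grip force at its end, in the units of the state.
- env.get_obs(): the state, without advancing time (a new reading comes with each control period).
- optics.get_image(name): name is "side" or "top"; returns a dict with "frame" (400x640x3 uint8, red, green, blue), "fx", "fy", "cx", "cy" (pixels), "R" (3x3) and "t" (3): a world point X has camera coordinates R X + t. Camera axes: x right, y down, z forward; pixel columns grow to the right and rows downward; lengths in m; the calibration is good to about 2 mm. A picture is of the moment at which its call begins. There is no depth.
- env.close_job(): hands the job in; it is judged then, once.
The state is a dict: "time": time; "joint_pos": joint angles; "joint_velocities": joint speeds; "joint_torque": joint torques, N m; "eef_pos": TCP position; "orientation": TCP orientation; "force": force on the tool from outside, world axes, zero at the start; "wrist_torque": the same for the moment, N m; "finger_gap": opening from 0.0 (shut) to 1.0 (fully open); "grasp_force": force on a finger pad.
Only numpy, scipy, OpenCV 4.12 (cv2) and the standard library are available. Lean on these libraries where they do the work, as an engineer would, in place of code of your own. Each camera call takes 0.05 s, during which the arm holds its last target. There are 200 camera calls.

## Task

Gently press the feeder's pad all the way down so that the scoop comes up level with a heaped load of cells. Then strike off the excess: sweep the cells heaped on top over the scoop's front lip back into the hopper, so that exactly one full layer of four cells is left in the raised scoop and all others lie down in the hopper. Leave the screwdriver and the spool alone.

Things in the scene. Friction and masses are not known exactly. Their poses are not given: they have to be found in the camera images.
- feeder: Grey sheet-metal cell feeder, fixed: open hopper with see-saw scoop. Origin on the bench under the see-saw's hinge; x (level) points from hinge to hopper far wall, z up. Hinge along y, 75 mm up. Base plate x -58 to 232, y +-52 mm. Hopper inside x 32 to 224, y +-42.5, floor 6 mm, wall tops 83 mm above bench; between raised scoop's lip and far wall 78 mm is open.
- scoop_floor (a point): Centre of the aluminium scoop's floor (top face), 98.5 mm from the hinge. x to front lip, y across, z up from floor. Inside 87 x 73 mm; above the floor: front lip 15 mm high (4 thick), back wall 18 (4 thick), cheeks 24 (3 thick). Four cells side by side fill it, tops at 21 mm; cells heaped on them have centres at about 29 mm. Fully raised: level, 75 mm above bench.
- press_pad (a point): Centre of the top face of the black rubber press pad, 50 x 70 x 8 mm, on the see-saw's other arm, 130 mm from the hinge on the feeder's -x side. Starts about 131 mm above the bench, sloping 22 degrees; comes down to 83 mm, level, when the scoop is fully raised.
- scoop (a joint): See-saw angle, rad: 0 = scoop down in the hopper, tilted 22 degrees; 0.38 = fully raised, level, against its stop. Stiff, spring-balanced hinge: pressing the pad takes about 10 to 20 N; the scoop stays where it is left.
- cell0_mid (a point): Centre of one of 11 identical loose battery cells, 21 mm diameter, 70 mm long, about 68 g, slick violet sleeve, steel ends, lying with its length (own y) across the feeder. At the start four lie on the scoop floor, three heaped on those, four in the hopper beyond the lip.
- cell1_mid (a point): Centre of one of 11 identical loose battery cells, 21 mm diameter, 70 mm long, about 68 g, slick violet sleeve, steel ends, lying with its length (own y) across the feeder. At the start four lie on the scoop floor, three heaped on those, four in the hopper beyond the lip.
- cell2_mid (a point): Centre of one of 11 identical loose battery cells, 21 mm diameter, 70 mm long, about 68 g, slick violet sleeve, steel ends, lying with its length (own y) across the feeder. At the start four lie on the scoop floor, three heaped on those, four in the hopper beyond the lip.
- cell3_mid (a point): Centre of one of 11 identical loose battery cells, 21 mm diameter, 70 mm long, about 68 g, slick violet sleeve, steel ends, lying with its length (own y) across the feeder. At the start four lie on the scoop floor, three heaped on those, four in the hopper beyond the lip.
- cell4_mid (a point): Centre of one of 11 identical loose battery cells, 21 mm diameter, 70 mm long, about 68 g, slick violet sleeve, steel ends, lying with its length (own y) across the feeder. At the start four lie on the scoop floor, three heaped on those, four in the hopper beyond the lip.
- cell5_mid (a point): Centre of one of 11 identical loose battery cells, 21 mm diameter, 70 mm long, about 68 g, slick violet sleeve, steel ends, lying with its length (own y) across the feeder. At the start four lie on the scoop floor, three heaped on those, four in the hopper beyond the lip.
- cell6_mid (a point): Centre of one of 11 identical loose battery cells, 21 mm diameter, 70 mm long, about 68 g, slick violet sleeve, steel ends, lying with its length (own y) across the feeder. At the start four lie on the scoop floor, three heaped on those, four in the hopper beyond the lip.
- cell7_mid (a point): Centre of one of 11 identical loose battery cells, 21 mm diameter, 70 mm long, about 68 g, slick violet sleeve, steel ends, lying with its length (own y) across the feeder. At the start four lie on the scoop floor, three heaped on those, four in the hopper beyond the lip.
- cell8_mid (a point): Centre of one of 11 identical loose battery cells, 21 mm diameter, 70 mm long, about 68 g, slick violet sleeve, steel ends, lying with its length (own y) across the feeder. At the start four lie on the scoop floor, three heaped on those, four in the hopper beyond the lip.
- cell9_mid (a point): Centre of one of 11 identical loose battery cells, 21 mm diameter, 70 mm long, about 68 g, slick violet sleeve, steel ends, lying with its length (own y) across the feeder. At the start four lie on the scoop floor, three heaped on those, four in the hopper beyond the lip.
- cell10_mid (a point): Centre of one of 11 identical loose battery cells, 21 mm diameter, 70 mm long, about 68 g, slick violet sleeve, steel ends, lying with its length (own y) across the feeder. At the start four lie on the scoop floor, three heaped on those, four in the hopper beyond the lip.
- driver: Bystander: screwdriver with a blue handle, lying on the bench to the right of the feeder.
- spool: Bystander: green spool of nickel strip, 68 mm diameter, 50 mm high, standing on the bench; origin under its centre.
Not all that is in view belongs to the job. Leave any green look-alike of the part that bears cell7_mid alone. What is shaped like the part that bears cell5_mid but orange is not meant.

How it is judged:
On the way:
1. the scoop is fully raised (joint above 0.35 rad) and comes up heaped: at least one cell lies on top of the layer in it (value of joint scoop above 0.35 rad and ((x of cell0_mid in the frame of scoop_floor between -0.047 and 0.047 m and y of cell0_mid in the frame of scoop_floor between -0.03 and 0.03 m and z of cell0_mid in the frame of scoop_floor between 0.022 and 0.07 m) or (x of cell1_mid in the frame of scoop_floor between -0.047 and 0.047 m and y of cell1_mid in the frame of scoop_floor between -0.03 and 0.03 m and z of cell1_mid in the frame of scoop_floor between 0.022 and 0.07 m) or (x of cell2_mid in the frame of scoop_floor between -0.047 and 0.047 m and y of cell2_mid in the frame of scoop_floor between -0.03 and 0.03 m and z of cell2_mid in the frame of scoop_floor between 0.022 and 0.07 m) or (x of cell3_mid in the frame of scoop_floor between -0.047 and 0.047 m and y of cell3_mid in the frame of scoop_floor between -0.03 and 0.03 m and z of cell3_mid in the frame of scoop_floor between 0.022 and 0.07 m) or (x of cell4_mid in the frame of scoop_floor between -0.047 and 0.047 m and y of cell4_mid in the frame of scoop_floor between -0.03 and 0.03 m and z of cell4_mid in the frame of scoop_floor between 0.022 and 0.07 m) or (x of cell5_mid in the frame of scoop_floor between -0.047 and 0.047 m and y of cell5_mid in the frame of scoop_floor between -0.03 and 0.03 m and z of cell5_mid in the frame of scoop_floor between 0.022 and 0.07 m) or (x of cell6_mid in the frame of scoop_floor between -0.047 and 0.047 m and y of cell6_mid in the frame of scoop_floor between -0.03 and 0.03 m and z of cell6_mid in the frame of scoop_floor between 0.022 and 0.07 m) or (x of cell7_mid in the frame of scoop_floor between -0.047 and 0.047 m and y of cell7_mid in the frame of scoop_floor between -0.03 and 0.03 m and z of cell7_mid in the frame of scoop_floor between 0.022 and 0.07 m) or (x of cell8_mid in the frame of scoop_floor between -0.047 and 0.047 m and y of cell8_mid in the frame of scoop_floor between -0.03 and 0.03 m and z of cell8_mid in the frame of scoop_floor between 0.022 and 0.07 m) or (x of cell9_mid in the frame of scoop_floor between -0.047 and 0.047 m and y of cell9_mid in the frame of scoop_floor between -0.03 and 0.03 m and z of cell9_mid in the frame of scoop_floor between 0.022 and 0.07 m) or (x of cell10_mid in the frame of scoop_floor between -0.047 and 0.047 m and y of cell10_mid in the frame of scoop_floor between -0.03 and 0.03 m and z of cell10_mid in the frame of scoop_floor between 0.022 and 0.07 m))), for 0.2 s.
At the end, for the whole second after the job is handed in: Scoop still fully raised (joint above 0.35 rad); four cells fill its floor side by side (each within 9 mm of its place, centre under 17 mm above the floor), none on top; every other cell inside the hopper walls, centre under 76 mm above the bench (value of joint scoop above 0.35 rad and ((x of cell0_mid in the frame of scoop_floor between -0.0408 and -0.0228 m and y of cell0_mid in the frame of scoop_floor between -0.02 and 0.02 m and z of cell0_mid in the frame of scoop_floor between 0.004 and 0.017 m) or (x of cell1_mid in the frame of scoop_floor between -0.0408 and -0.0228 m and y of cell1_mid in the frame of scoop_floor between -0.02 and 0.02 m and z of cell1_mid in the frame of scoop_floor between 0.004 and 0.017 m) or (x of cell2_mid in the frame of scoop_floor between -0.0408 and -0.0228 m and y of cell2_mid in the frame of scoop_floor between -0.02 and 0.02 m and z of cell2_mid in the frame of scoop_floor between 0.004 and 0.017 m) or (x of cell3_mid in the frame of scoop_floor between -0.0408 and -0.0228 m and y of cell3_mid in the frame of scoop_floor between -0.02 and 0.02 m and z of cell3_mid in the frame of scoop_floor between 0.004 and 0.017 m) or (x of cell4_mid in the frame of scoop_floor between -0.0408 and -0.0228 m and y of cell4_mid in the frame of scoop_floor between -0.02 and 0.02 m and z of cell4_mid in the frame of scoop_floor between 0.004 and 0.017 m) or (x of cell5_mid in the frame of scoop_floor between -0.0408 and -0.0228 m and y of cell5_mid in the frame of scoop_floor between -0.02 and 0.02 m and z of cell5_mid in the frame of scoop_floor between 0.004 and 0.017 m) or (x of cell6_mid in the frame of scoop_floor between -0.0408 and -0.0228 m and y of cell6_mid in the frame of scoop_floor between -0.02 and 0.02 m and z of cell6_mid in the frame of scoop_floor between 0.004 and 0.017 m) or (x of cell7_mid in the frame of scoop_floor between -0.0408 and -0.0228 m and y of cell7_mid in the frame of scoop_floor between -0.02 and 0.02 m and z of cell7_mid in the frame of scoop_floor between 0.004 and 0.017 m) or (x of cell8_mid in the frame of scoop_floor between -0.0408 and -0.0228 m and y of cell8_mid in the frame of scoop_floor between -0.02 and 0.02 m and z of cell8_mid in the frame of scoop_floor between 0.004 and 0.017 m) or (x of cell9_mid in the frame of scoop_floor between -0.0408 and -0.0228 m and y of cell9_mid in the frame of scoop_floor between -0.02 and 0.02 m and z of cell9_mid in the frame of scoop_floor between 0.004 and 0.017 m) or (x of cell10_mid in the frame of scoop_floor between -0.0408 and -0.0228 m and y of cell10_mid in the frame of scoop_floor between -0.02 and 0.02 m and z of cell10_mid in the frame of scoop_floor between 0.004 and 0.017 m)) and ((x of cell0_mid in the frame of scoop_floor between -0.0196 and -0.0016 m and y of cell0_mid in the frame of scoop_floor between -0.02 and 0.02 m and z of cell0_mid in the frame of scoop_floor between 0.004 and 0.017 m) or (x of cell1_mid in the frame of scoop_floor between -0.0196 and -0.0016 m and y of cell1_mid in the frame of scoop_floor between -0.02 and 0.02 m and z of cell1_mid in the frame of scoop_floor between 0.004 and 0.017 m) or (x of cell2_mid in the frame of scoop_floor between -0.0196 and -0.0016 m and y of cell2_mid in the frame of scoop_floor between -0.02 and 0.02 m and z of cell2_mid in the frame of scoop_floor between 0.004 and 0.017 m) or (x of cell3_mid in the frame of scoop_floor between -0.0196 and -0.0016 m and y of cell3_mid in the frame of scoop_floor between -0.02 and 0.02 m and z of cell3_mid in the frame of scoop_floor between 0.004 and 0.017 m) or (x of cell4_mid in the frame of scoop_floor between -0.0196 and -0.0016 m and y of cell4_mid in the frame of scoop_floor between -0.02 and 0.02 m and z of cell4_mid in the frame of scoop_floor between 0.004 and 0.017 m) or (x of cell5_mid in the frame of scoop_floor between -0.0196 and -0.0016 m and y of cell5_mid in the frame of scoop_floor between -0.02 and 0.02 m and z of cell5_mid in the frame of scoop_floor between 0.004 and 0.017 m) or (x of cell6_mid in the frame of scoop_floor between -0.0196 and -0.0016 m and y of cell6_mid in the frame of scoop_floor between -0.02 and 0.02 m and z of cell6_mid in the frame of scoop_floor between 0.004 and 0.017 m) or (x of cell7_mid in the frame of scoop_floor between -0.0196 and -0.0016 m and y of cell7_mid in the frame of scoop_floor between -0.02 and 0.02 m and z of cell7_mid in the frame of scoop_floor between 0.004 and 0.017 m) or (x of cell8_mid in the frame of scoop_floor between -0.0196 and -0.0016 m and y of cell8_mid in the frame of scoop_floor between -0.02 and 0.02 m and z of cell8_mid in the frame of scoop_floor between 0.004 and 0.017 m) or (x of cell9_mid in the frame of scoop_floor between -0.0196 and -0.0016 m and y of cell9_mid in the frame of scoop_floor between -0.02 and 0.02 m and z of cell9_mid in the frame of scoop_floor between 0.004 and 0.017 m) or (x of cell10_mid in the frame of scoop_floor between -0.0196 and -0.0016 m and y of cell10_mid in the frame of scoop_floor between -0.02 and 0.02 m and z of cell10_mid in the frame of scoop_floor between 0.004 and 0.017 m)) and ((x of cell0_mid in the frame of scoop_floor between 0.0016 and 0.0196 m and y of cell0_mid in the frame of scoop_floor between -0.02 and 0.02 m and z of cell0_mid in the frame of scoop_floor between 0.004 and 0.017 m) or (x of cell1_mid in the frame of scoop_floor between 0.0016 and 0.0196 m and y of cell1_mid in the frame of scoop_floor between -0.02 and 0.02 m and z of cell1_mid in the frame of scoop_floor between 0.004 and 0.017 m) or (x of cell2_mid in the frame of scoop_floor between 0.0016 and 0.0196 m and y of cell2_mid in the frame of scoop_floor between -0.02 and 0.02 m and z of cell2_mid in the frame of scoop_floor between 0.004 and 0.017 m) or (x of cell3_mid in the frame of scoop_floor between 0.0016 and 0.0196 m and y of cell3_mid in the frame of scoop_floor between -0.02 and 0.02 m and z of cell3_mid in the frame of scoop_floor between 0.004 and 0.017 m) or (x of cell4_mid in the frame of scoop_floor between 0.0016 and 0.0196 m and y of cell4_mid in the frame of scoop_floor between -0.02 and 0.02 m and z of cell4_mid in the frame of scoop_floor between 0.004 and 0.017 m) or (x of cell5_mid in the frame of scoop_floor between 0.0016 and 0.0196 m and y of cell5_mid in the frame of scoop_floor between -0.02 and 0.02 m and z of cell5_mid in the frame of scoop_floor between 0.004 and 0.017 m) or (x of cell6_mid in the frame of scoop_floor between 0.0016 and 0.0196 m and y of cell6_mid in the frame of scoop_floor between -0.02 and 0.02 m and z of cell6_mid in the frame of scoop_floor between 0.004 and 0.017 m) or (x of cell7_mid in the frame of scoop_floor between 0.0016 and 0.0196 m and y of cell7_mid in the frame of scoop_floor between -0.02 and 0.02 m and z of cell7_mid in the frame of scoop_floor between 0.004 and 0.017 m) or (x of cell8_mid in the frame of scoop_floor between 0.0016 and 0.0196 m and y of cell8_mid in the frame of scoop_floor between -0.02 and 0.02 m and z of cell8_mid in the frame of scoop_floor between 0.004 and 0.017 m) or (x of cell9_mid in the frame of scoop_floor between 0.0016 and 0.0196 m and y of cell9_mid in the frame of scoop_floor between -0.02 and 0.02 m and z of cell9_mid in the frame of scoop_floor between 0.004 and 0.017 m) or (x of cell10_mid in the frame of scoop_floor between 0.0016 and 0.0196 m and y of cell10_mid in the frame of scoop_floor between -0.02 and 0.02 m and z of cell10_mid in the frame of scoop_floor between 0.004 and 0.017 m)) and ((x of cell0_mid in the frame of scoop_floor between 0.0228 and 0.0408 m and y of cell0_mid in the frame of scoop_floor between -0.02 and 0.02 m and z of cell0_mid in the frame of scoop_floor between 0.004 and 0.017 m) or (x of cell1_mid in the frame of scoop_floor between 0.0228 and 0.0408 m and y of cell1_mid in the frame of scoop_floor between -0.02 and 0.02 m and z of cell1_mid in the frame of scoop_floor between 0.004 and 0.017 m) or (x of cell2_mid in the frame of scoop_floor between 0.0228 and 0.0408 m and y of cell2_mid in the frame of scoop_floor between -0.02 and 0.02 m and z of cell2_mid in the frame of scoop_floor between 0.004 and 0.017 m) or (x of cell3_mid in the frame of scoop_floor between 0.0228 and 0.0408 m and y of cell3_mid in the frame of scoop_floor between -0.02 and 0.02 m and z of cell3_mid in the frame of scoop_floor between 0.004 and 0.017 m) or (x of cell4_mid in the frame of scoop_floor between 0.0228 and 0.0408 m and y of cell4_mid in the frame of scoop_floor between -0.02 and 0.02 m and z of cell4_mid in the frame of scoop_floor between 0.004 and 0.017 m) or (x of cell5_mid in the frame of scoop_floor between 0.0228 and 0.0408 m and y of cell5_mid in the frame of scoop_floor between -0.02 and 0.02 m and z of cell5_mid in the frame of scoop_floor between 0.004 and 0.017 m) or (x of cell6_mid in the frame of scoop_floor between 0.0228 and 0.0408 m and y of cell6_mid in the frame of scoop_floor between -0.02 and 0.02 m and z of cell6_mid in the frame of scoop_floor between 0.004 and 0.017 m) or (x of cell7_mid in the frame of scoop_floor between 0.0228 and 0.0408 m and y of cell7_mid in the frame of scoop_floor between -0.02 and 0.02 m and z of cell7_mid in the frame of scoop_floor between 0.004 and 0.017 m) or (x of cell8_mid in the frame of scoop_floor between 0.0228 and 0.0408 m and y of cell8_mid in the frame of scoop_floor between -0.02 and 0.02 m and z of cell8_mid in the frame of scoop_floor between 0.004 and 0.017 m) or (x of cell9_mid in the frame of scoop_floor between 0.0228 and 0.0408 m and y of cell9_mid in the frame of scoop_floor between -0.02 and 0.02 m and z of cell9_mid in the frame of scoop_floor between 0.004 and 0.017 m) or (x of cell10_mid in the frame of scoop_floor between 0.0228 and 0.0408 m and y of cell10_mid in the frame of scoop_floor between -0.02 and 0.02 m and z of cell10_mid in the frame of scoop_floor between 0.004 and 0.017 m)) and ((x of cell0_mid in the frame of scoop_floor between -0.047 and 0.047 m and y of cell0_mid in the frame of scoop_floor between -0.02 and 0.02 m and z of cell0_mid in the frame of scoop_floor between 0.004 and 0.017 m) or (x of cell0_mid in the frame of feeder between 0.03 and 0.226 m and y of cell0_mid in the frame of feeder between -0.045 and 0.045 m and z of cell0_mid in the frame of feeder below 0.076 m)) and ((x of cell1_mid in the frame of scoop_floor between -0.047 and 0.047 m and y of cell1_mid in the frame of scoop_floor between -0.02 and 0.02 m and z of cell1_mid in the frame of scoop_floor between 0.004 and 0.017 m) or (x of cell1_mid in the frame of feeder between 0.03 and 0.226 m and y of cell1_mid in the frame of feeder between -0.045 and 0.045 m and z of cell1_mid in the frame of feeder below 0.076 m)) and ((x of cell2_mid in the frame of scoop_floor between -0.047 and 0.047 m and y of cell2_mid in the frame of scoop_floor between -0.02 and 0.02 m and z of cell2_mid in the frame of scoop_floor between 0.004 and 0.017 m) or (x of cell2_mid in the frame of feeder between 0.03 and 0.226 m and y of cell2_mid in the frame of feeder between -0.045 and 0.045 m and z of cell2_mid in the frame of feeder below 0.076 m)) and ((x of cell3_mid in the frame of scoop_floor between -0.047 and 0.047 m and y of cell3_mid in the frame of scoop_floor between -0.02 and 0.02 m and z of cell3_mid in the frame of scoop_floor between 0.004 and 0.017 m) or (x of cell3_mid in the frame of feeder between 0.03 and 0.226 m and y of cell3_mid in the frame of feeder between -0.045 and 0.045 m and z of cell3_mid in the frame of feeder below 0.076 m)) and ((x of cell4_mid in the frame of scoop_floor between -0.047 and 0.047 m and y of cell4_mid in the frame of scoop_floor between -0.02 and 0.02 m and z of cell4_mid in the frame of scoop_floor between 0.004 and 0.017 m) or (x of cell4_mid in the frame of feeder between 0.03 and 0.226 m and y of cell4_mid in the frame of feeder between -0.045 and 0.045 m and z of cell4_mid in the frame of feeder below 0.076 m)) and ((x of cell5_mid in the frame of scoop_floor between -0.047 and 0.047 m and y of cell5_mid in the frame of scoop_floor between -0.02 and 0.02 m and z of cell5_mid in the frame of scoop_floor between 0.004 and 0.017 m) or (x of cell5_mid in the frame of feeder between 0.03 and 0.226 m and y of cell5_mid in the frame of feeder between -0.045 and 0.045 m and z of cell5_mid in the frame of feeder below 0.076 m)) and ((x of cell6_mid in the frame of scoop_floor between -0.047 and 0.047 m and y of cell6_mid in the frame of scoop_floor between -0.02 and 0.02 m and z of cell6_mid in the frame of scoop_floor between 0.004 and 0.017 m) or (x of cell6_mid in the frame of feeder between 0.03 and 0.226 m and y of cell6_mid in the frame of feeder between -0.045 and 0.045 m and z of cell6_mid in the frame of feeder below 0.076 m)) and ((x of cell7_mid in the frame of scoop_floor between -0.047 and 0.047 m and y of cell7_mid in the frame of scoop_floor between -0.02 and 0.02 m and z of cell7_mid in the frame of scoop_floor between 0.004 and 0.017 m) or (x of cell7_mid in the frame of feeder between 0.03 and 0.226 m and y of cell7_mid in the frame of feeder between -0.045 and 0.045 m and z of cell7_mid in the frame of feeder below 0.076 m)) and ((x of cell8_mid in the frame of scoop_floor between -0.047 and 0.047 m and y of cell8_mid in the frame of scoop_floor between -0.02 and 0.02 m and z of cell8_mid in the frame of scoop_floor between 0.004 and 0.017 m) or (x of cell8_mid in the frame of feeder between 0.03 and 0.226 m and y of cell8_mid in the frame of feeder between -0.045 and 0.045 m and z of cell8_mid in the frame of feeder below 0.076 m)) and ((x of cell9_mid in the frame of scoop_floor between -0.047 and 0.047 m and y of cell9_mid in the frame of scoop_floor between -0.02 and 0.02 m and z of cell9_mid in the frame of scoop_floor between 0.004 and 0.017 m) or (x of cell9_mid in the frame of feeder between 0.03 and 0.226 m and y of cell9_mid in the frame of feeder between -0.045 and 0.045 m and z of cell9_mid in the frame of feeder below 0.076 m)) and ((x of cell10_mid in the frame of scoop_floor between -0.047 and 0.047 m and y of cell10_mid in the frame of scoop_floor between -0.02 and 0.02 m and z of cell10_mid in the frame of scoop_floor between 0.004 and 0.017 m) or (x of cell10_mid in the frame of feeder between 0.03 and 0.226 m and y of cell10_mid in the frame of feeder between -0.045 and 0.045 m and z of cell10_mid in the frame of feeder below 0.076 m))); the robot touches nothing.
It fails at once if the driver is moved more than 30 mm (distance of driver from where it was at the start of the episode above 0.03 m).
It fails at once if the spool is moved more than 30 mm (distance of spool from where it was at the start of the episode above 0.03 m).
It also fails if it takes over 48 s, if anything falls off the work surface, if the arm or the gripper's body presses on something with over 40 N, if the wrist force passes 120 N, or if a joint passes its speed limit or range.

## Working session

There is one attempt and no reset: what is moved stays moved. The work goes in short steps, Python scripts to look and compute and a tool call to move; the robot and the scene stay as the last step left them, time stands still between calls to the robot, and variables do not carry over. Pictures are saved under pics/ and viewed, at most 10 in all, crops included, and the job is handed in when it is done.

Besides the shell and the picture viewer there is one more tool, called after "Emit:" by a JSON object that holds its "fn" and its "kwargs", one argument or row to a line. move_arm: Moves the arm, as the interface text tells. Its arguments: {"type":"object","properties":{"steps":{"type":"array"},"claw":{"type":"number"}},"required":["steps"]}

```bash
mkdir -p pics; python3 - <<'E'
from bench import env, optics
import cv2
o=env.get_obs(); print({k:o[k] for k in('time','eef_pos','orientation','force','finger_gap')})
for n in('side','top'):
    d=optics.get_image(n); cv2.imwrite(f'pics/{n}0.png',d['frame'][:,:,::-1]); print(n,d['fx'],d['fy'],d['cx'],d['cy'],d['R'],d['t'])
E
```

```text
{'time': 0.0, 'eef_pos': array([ 0.17872431, -0.57216976,  0.23044419]), 'orientation': array([ 9.88566126e-01,  1.50785630e-01, -1.17054460e-04, -8.33198889e-04]), 'force': array([ 0.70113623,  0.19176323, -0.36370171]), 'finger_gap': 1.0004892344708236}
side 419.69514446908266 419.69514446908266 318.18276627738965 191.76127857084748 [[-0.97010644 -0.24241158 -0.01140676]
 [-0.17160429  0.71846133 -0.67406623]
 [ 0.17159678 -0.65195854 -0.73858284]] [0.50196776 0.16792815 0.99324788]
top 379.9667654021965 379.9667654021965 317.59296879674827 199.58536671405767 [[-0.0177478  -0.99963284 -0.02047455]
 [-0.9993443   0.0183816  -0.03119436]
 [ 0.03155926  0.0199075  -0.99930361]] [0.0094579  0.51496546 1.06692086]
```

View pics/side0.png

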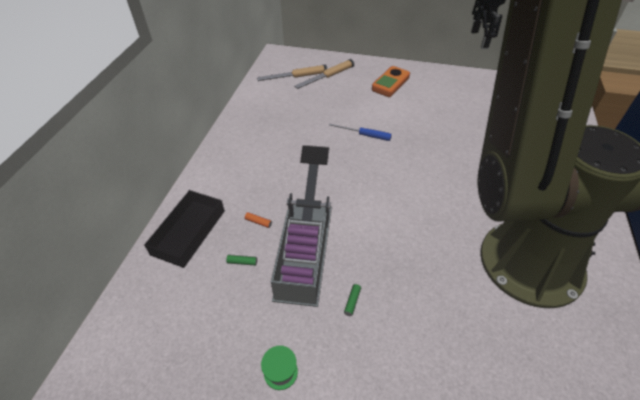

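View pics/top0.png

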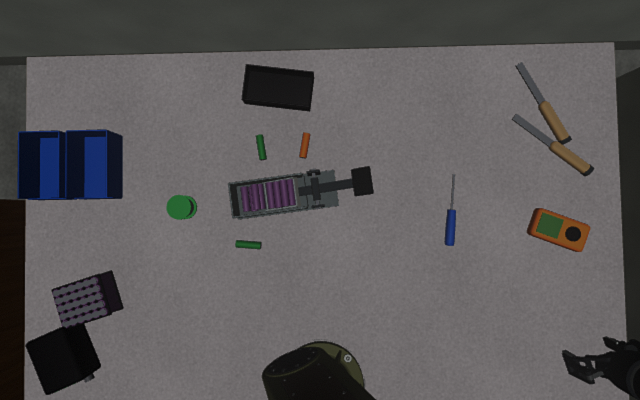

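The top view shows the feeder with its hinge near (317,187), the pad at (362,181) and the hopper's far wall at about (232,199). Cell candidates are violet in the hopper (240–297, 180–212), green at (261,147) and (248,244), and orange at (305,145). Only the violet ones inside the feeder fit the description. I'll confirm that in an enlarged crop and use it to pick out corners.

```bash
python3 - <<'E'
import cv2, numpy as np
a=cv2.imread('pics/top0.png')[160:225,222:382]; a=cv2.resize(a,None,fx=5,fy=5,interpolation=cv2.INTER_CUBIC)
b=cv2.imread('pics/side0.png')[140:310,260:345]; b=cv2.resize(b,None,fx=3,fy=3,interpolation=cv2.INTER_CUBIC)  # 510x255
b=cv2.rotate(b,cv2.ROTATE_90_COUNTERCLOCKWISE)
c=np.zeros((600,800,3),np.uint8); c[:325]=a; c[335:590,:510]=b
c=cv2.convertScaleAbs(c,alpha=1.5)
cv2.imwrite('pics/crop0.png',c)
E
```

```text
(no output)
```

View pics/crop0.png

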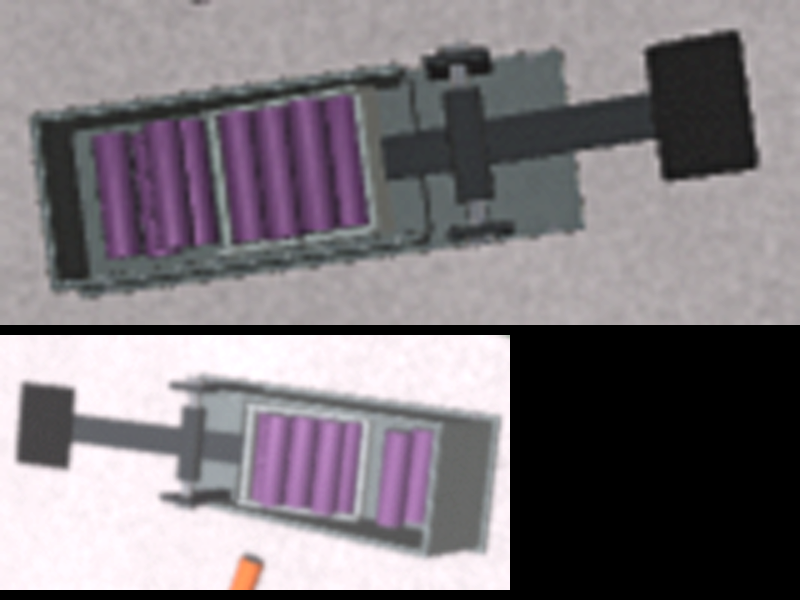

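```bash
cat > h.py <<'E'
import numpy as np, cv2
from bench import env, optics
def proj(d,P):
    c=np.asarray(P)@np.asarray(d['R']).T+d['t']; return np.c_[d['fx']*c[:,0]/c[:,2]+d['cx'],d['fy']*c[:,1]/c[:,2]+d['cy']]
def w(p,P):
    P=np.atleast_2d(P).astype(float); c,s=np.cos(p[2]),np.sin(p[2])
    return np.c_[p[0]+c*P[:,0]-s*P[:,1],p[1]+s*P[:,0]+c*P[:,1],P[:,2]]
def see(P,q):  # rotate see-saw local (hinge-relative) points, q=0 tilted 22deg
    a=0.384-min(q,.384); P=np.atleast_2d(P).astype(float); c,s=np.cos(a),np.sin(a)
    return np.c_[c*P[:,0]+s*P[:,2],P[:,1],.075-s*P[:,0]+c*P[:,2]]
E
python3 - <<'E'
from h import *
from scipy.optimize import least_squares
t=optics.get_image('top'); s=optics.get_image('side')
T=lambda L:np.array(L)/5+[222,160]
padc=[[-.155,-.035,.008],[-.105,-.035,.008],[-.105,.035,.008],[-.155,.035,.008]]
Pt=np.r_[see(padc,0),[[-.058,-.052,.004],[-.058,.052,.004]]]
ut=T([[741,32],[646,47],[664,181],[757,167],[562,50],[583,228]])
S=lambda L:np.array([[(254-(v-335))/3+260,u/3+140] for u,v in L])
us=S([[17,457],[70,467],[75,390],[23,383]]); Ps=see(padc,0)
f=lambda p:np.r_[(proj(t,w(p,Pt))-ut).ravel(),(proj(s,w(p,Ps))-us).ravel()]
best=min((least_squares(f,[.5,0,y]) for y in(1.57,1.7)),key=lambda r:r.cost)
p=best.x; print(p,np.degrees(p[2])); print(f(p).round(1).reshape(-1,2))
np.save('pose.npy',p)
def box(x0,x1,y0,y1,z): return [[x0,y0,z],[x1,y0,z],[x1,y1,z],[x0,y1,z]]
c=[]
for d,(r0,r1,c0,c1),k in((t,(160,225,222,382),5),(s,(140,310,260,345),3)):
    im=np.ascontiguousarray(d['frame'][:,:,::-1]); im=cv2.resize(im[r0:r1,c0:c1],None,fx=k,fy=k,interpolation=cv2.INTER_CUBIC)
    for P,col in((see(padc,0),(0,0,255)),(box(-.058,.232,-.052,.052,.002),(0,255,0)),(box(.032,.224,-.0425,.0425,.083),(0,255,255)),
                 (see(box(.0985-.0435,.0985+.0435,-.0365,.0365,.018),0),(255,255,0))):
        q=(proj(d,w(p,P))-[c0,r0])*k; cv2.polylines(im,[q.astype(int)],True,col,1)
    c.append(im)
o=np.zeros((600,800,3),np.uint8); o[:325]=c[0]; o[335:590,:510]=cv2.rotate(c[1],cv2.ROTATE_90_COUNTERCLOCKWISE)
cv2.imwrite('pics/ov0.png',o)
E
```

```text
[0.5417594  0.00411937 1.67106514] 95.74497991587901
[[-0.8  0.1]
 [-0.9  0.1]
 [-1.2  0.8]
 [-0.6  1.1]
 [-0.2 -0.3]
 [-0.1  0.4]
 [-1.6 -1.9]
 [-1.1 -1.9]
 [ 0.7 -1.1]
 [ 0.8 -1.5]]
```

View pics/ov0.png

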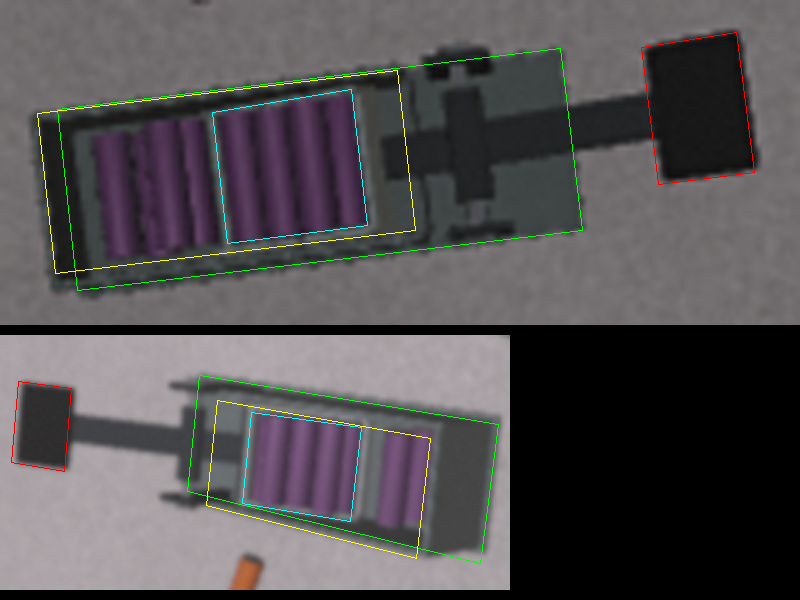

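The crop confirms the violet cells in the scoop and hopper are the ones meant, and the overlay fits to about 2–3 mm. Next I'll work out the approach to above the pad, with tool x along feeder x.

```bash
cat >> h.py <<'E'
def rows(goal,n,yawgoal):
    o=env.get_obs(); q=o['orientation']; yaw=2*np.arctan2(q[1],q[0]); g=w(np.load('pose.npy'),goal)[0]
    d=(g-o['eef_pos'])/n*1e3; dy=(yawgoal-yaw+np.pi)%(2*np.pi)-np.pi; dy/=n; out=[]
    for i in range(n):
        a=yaw+dy*i; c,s=np.cos(a),np.sin(a)
        out.append([c*d[0]+s*d[1], s*d[0]-c*d[1], -d[2], -np.degrees(dy)])
    return np.round(out,1)
def fp():  # TCP in feeder frame, mm, yaw err deg
    o=env.get_obs(); p=np.load('pose.npy'); e=o['eef_pos']-[p[0],p[1],0]; c,s=np.cos(p[2]),np.sin(p[2]); q=o['orientation']
    print('t',round(o['time'],2),'feeder mm',np.round(1e3*np.array([c*e[0]+s*e[1],-s*e[0]+c*e[1],e[2]]),1),'yaw err',round(np.degrees(2*np.arctan2(q[1],q[0])-p[2]),2),'q',o['orientation'].round(3),'F',o['force'].round(1),'gap',round(o['finger_gap'],3))
E
python3 -c "
from h import *
print(rows([-.118,0,.17],16,np.load('pose.npy')[2]).tolist())"
```

```text
[[30.9, -20.4, 3.8, -4.9], [32.5, -17.7, 3.8, -4.9], [33.9, -14.8, 3.8, -4.9], [35.1, -11.9, 3.8, -4.9], [36.0, -8.9, 3.8, -4.9], [36.6, -5.7, 3.8, -4.9], [36.9, -2.6, 3.8, -4.9], [37.0, 0.6, 3.8, -4.9], [36.9, 3.7, 3.8, -4.9], [36.4, 6.9, 3.8, -4.9], [35.7, 9.9, 3.8, -4.9], [34.7, 13.0, 3.8, -4.9], [33.5, 15.9, 3.8, -4.9], [32.0, 18.7, 3.8, -4.9], [30.3, 21.3, 3.8, -4.9], [28.3, 23.8, 3.8, -4.9]]
```

Emit:
{"fn": "move_arm", "kwargs": {
  "steps": [
    [31,-20,4,-4.9],
    [32,-18,4,-4.9],
    [34,-15,4,-4.9],
    [35,-12,4,-4.9],
    [36,-9,4,-4.9],
    [37,-6,4,-4.9],
    [37,-3,4,-4.9],
    [37,1,4,-4.9]
  ],
  "claw": 0.3
}}

```text
time: 1.2
eef_pos: [0.3664, -0.3415, 0.1991]
orientation: [0.88, 0.475, -0.0, -0.0]
force: [0.3, -0.6, 0.6]
finger_gap: 0.303
grasp_force: 0.0
```

Emit:
{"fn": "move_arm", "kwargs": {
  "steps": [
    [37,4,4,-4.9],
    [36,7,4,-4.9],
    [36,10,4,-4.9],
    [35,13,4,-4.9],
    [33,16,4,-4.9],
    [32,19,3,-4.9],
    [30,21,2,-4.9],
    [28,24,0,-4.9]
  ]
}}

```text
time: 2.2
eef_pos: [0.5544, -0.113, 0.1739]
orientation: [0.67, 0.743, -0.0, -0.0]
force: [0.4, -0.9, 0.2]
finger_gap: 0.301
grasp_force: 0.0
```

```bash
python3 -c "
from h import *
fp()"
```

```text
t 2.2 feeder mm [-117.8   -0.8  173.9] yaw err 0.17 q [ 0.67   0.743 -0.    -0.   ] F [ 0.4 -0.9  0.2] gap 0.301
```

Emit:
{"fn": "move_arm", "kwargs": {
  "steps": [
    [0,0,6,0],
    [0,0,6,0],
    [0,0,6,0],
    [0,0,6,0],
    [0,0,4,0],
    [0,0,3,0],
    [0,0,2,0],
    [0,0,2,0]
  ]
}}

```text
time: 3.2
eef_pos: [0.5541, -0.1141, 0.1393]
orientation: [0.671, 0.742, 0.0, 0.0]
force: [-0.7, 0.6, 0.2]
finger_gap: 0.301
grasp_force: 0.0
```

Emit:
{"fn": "move_arm", "kwargs": {
  "steps": [
    [0,0,2,0],
    [0,0,2,0],
    [-0.5,0,2,0],
    [-0.5,0,2,0],
    [-0.5,0,2,0],
    [-1,0,2,0],
    [-1,0,2,0],
    [-1,0,2,0]
  ]
}}

```text
time: 4.2
eef_pos: [0.5547, -0.1183, 0.1246]
orientation: [0.671, 0.742, 0.001, 0.0]
force: [-3.8, 1.7, 10.2]
finger_gap: 0.296
grasp_force: 5.2
```

Emit:
{"fn": "move_arm", "kwargs": {
  "steps": [
    [-1,0,2.5,0],
    [-1,0,2.5,0],
    [-0.5,0,2.5,0],
    [-0.5,0,2.5,0],
    [-0.5,0,2.5,0],
    [-0.5,0,2.5,0],
    [-0.5,0,2.5,0],
    [-0.5,0,2.5,0]
  ]
}}

```text
time: 5.2
eef_pos: [0.5554, -0.1241, 0.1048]
orientation: [0.671, 0.742, -0.0, 0.001]
force: [-4.3, -0.3, 11.5]
finger_gap: 0.299
grasp_force: 5.5
```

Emit:
{"fn": "move_arm", "kwargs": {
  "steps": [
    [-0.5,0,2,0],
    [-0.5,0,2,0],
    [-0.5,0,2,0],
    [0,0,2,0],
    [0,0,2,0],
    [0,0,2,0],
    [0,0,1,0],
    [0,0,1,0]
  ]
}}

```text
time: 6.2
eef_pos: [0.5556, -0.1264, 0.0909]
orientation: [0.671, 0.741, -0.001, 0.002]
force: [-4.0, -3.0, 12.0]
finger_gap: 0.3
grasp_force: 5.6
```

Emit:
{"fn": "move_arm", "kwargs": {
  "steps": [
    [0,0,1,0],
    [0,0,1,0],
    [0,0,1,0],
    [0,0,1,0],
    [0,0,1,0],
    [0,0,1,0],
    [0,0,0.5,0],
    [0,0,0.5,0]
  ]
}}

```text
time: 7.2
eef_pos: [0.5556, -0.127, 0.084]
orientation: [0.671, 0.741, -0.001, 0.002]
force: [-4.2, -4.3, 11.7]
finger_gap: 0.301
grasp_force: 5.9
```

Emit:
{"fn": "move_arm", "kwargs": {
  "steps": [
    [0,0,1,0],
    [0,0,0.5,0],
    [0,0,0.5,0],
    [0,0,0.5,0],
    [0,0,0.5,0],
    [0,0,0,0],
    [0,0,0,0],
    [0,0,0,0]
  ]
}}

```text
time: 8.2
eef_pos: [0.5557, -0.1271, 0.0825]
orientation: [0.671, 0.741, -0.001, 0.002]
force: [-7.4, -4.7, 23.4]
finger_gap: 0.298
grasp_force: 11.7
```

Force rose to 23 N at TCP z = 82.5 mm, which should be the stop. I'll take a look.

```bash
cat > look.py <<'E'
import sys
from h import *
q=float(sys.argv[2])
def box(x0,x1,y0,y1,z): return [[x0,y0,z],[x1,y0,z],[x1,y1,z],[x0,y1,z]]
p=np.load('pose.npy'); c=[]
for n,(r0,r1,c0,c1),k in(('top',(160,225,222,382),5),('side',(140,310,260,345),3)):
    d=optics.get_image(n); im=np.ascontiguousarray(d['frame'][:,:,::-1]); im=cv2.resize(im[r0:r1,c0:c1],None,fx=k,fy=k,interpolation=cv2.INTER_CUBIC)
    im=cv2.convertScaleAbs(im,alpha=1.4)
    P=see(box(.055,.142,-.0365,.0365,.018),q); u=(proj(d,w(p,P))-[c0,r0])*k; cv2.polylines(im,[u.astype(int)],True,(255,255,0),1)
    c.append(im)
o=np.zeros((600,800,3),np.uint8); o[:325]=c[0]; o[335:590,:510]=cv2.rotate(c[1],cv2.ROTATE_90_COUNTERCLOCKWISE)
cv2.imwrite(sys.argv[1],o); fp()
E
python3 look.py pics/l1.png 0.384
```

```text
t 8.3 feeder mm [-132.    -0.8   82.5] yaw err -0.05 q [ 0.671  0.741 -0.001  0.002] F [-8.3 -4.  24. ] gap 0.299
```

View pics/l1.png

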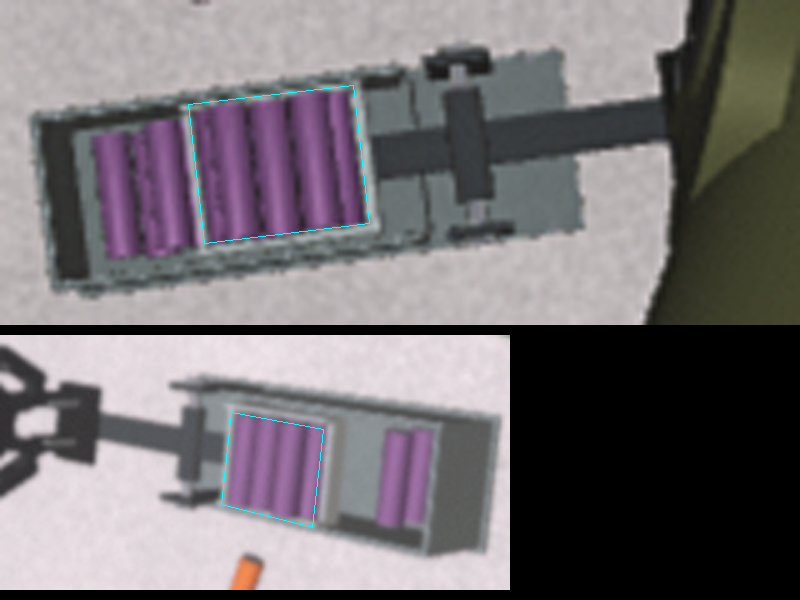

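The side view shows the scoop level. The top view shows three cells heaped in it: bright stripes near (225,160), (275,155) and (315,150) in the crop. Next I'll lift off gently, move behind the heap and strike off.

Emit:
{"fn": "move_arm", "kwargs": {
  "steps": [
    [0,0,-1,0],
    [0,0,-2,0],
    [0,0,-4,0],
    [0,0,-8,0],
    [0,0,-10,0],
    [0,0,-10,0],
    [0,0,-8,0],
    [0,0,-2,0]
  ]
}}

```text
time: 9.3
eef_pos: [0.5556, -0.1251, 0.1252]
orientation: [0.671, 0.742, 0.0, 0.001]
force: [0.0, 0.3, -0.2]
finger_gap: 0.298
grasp_force: 0.0
```

Emit:
{"fn": "move_arm", "kwargs": {
  "steps": [
    [12,0,0,0],
    [24,0,0,0],
    [26,0,0,0],
    [26,0,0,0],
    [26,0,0,0],
    [26,0,0,0],
    [24,0,0,0],
    [14,0,0,0]
  ]
}}

```text
time: 10.3
eef_pos: [0.5364, 0.0536, 0.1239]
orientation: [0.67, 0.742, -0.0, -0.0]
force: [-0.6, 0.7, 0.4]
finger_gap: 0.299
grasp_force: 0.0
```

```bash
python3 look.py pics/l2.png 0.384
```

```text
t 10.4 feeder mm [ 49.6   0.  124. ] yaw err 0.12 q [ 0.67   0.742 -0.    -0.   ] F [-0.1  0.1  0.9] gap 0.298
```

View pics/l2.png

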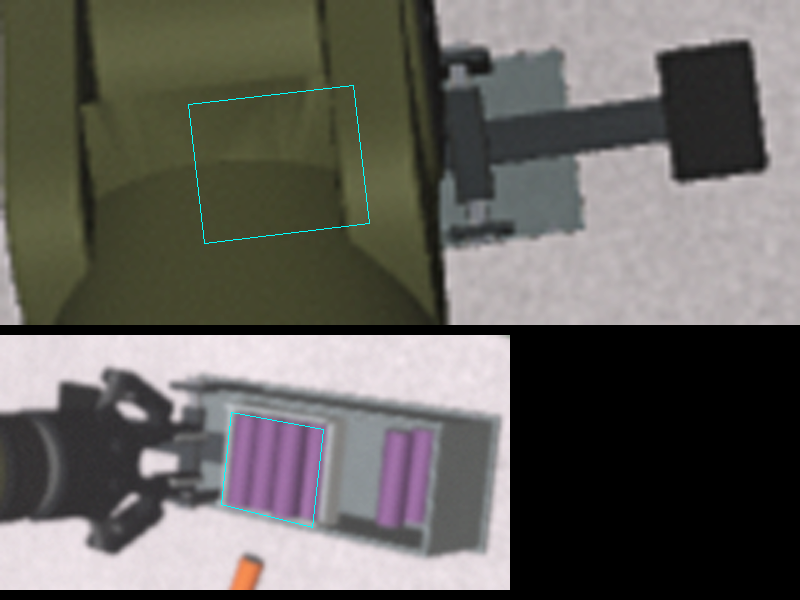

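Emit:
{"fn": "move_arm", "kwargs": {
  "steps": [
    [-3,0,4,0],
    [0,0,5,0],
    [0,0,5,0],
    [0,0,4,0],
    [0,0,3,0],
    [0,0,2,0],
    [0,0,1,0],
    [0,0,1,0]
  ]
}}

```text
time: 11.4
eef_pos: [0.5376, 0.0492, 0.0994]
orientation: [0.671, 0.742, 0.0, 0.0]
force: [0.4, -0.7, -0.2]
finger_gap: 0.299
grasp_force: 0.0
```

Emit:
{"fn": "move_arm", "kwargs": {
  "steps": [
    [1,0,0.5,0],
    [2,0,0,0],
    [2,0,0,0],
    [3,0,0,0],
    [3,0,0,0],
    [3,0,0,0],
    [3,0,0,0],
    [3,0,0,0]
  ]
}}

```text
time: 12.4
eef_pos: [0.5356, 0.0691, 0.0989]
orientation: [0.671, 0.742, 0.0, 0.0]
force: [-0.4, -1.2, 0.5]
finger_gap: 0.299
grasp_force: 0.5
```

Emit:
{"fn": "move_arm", "kwargs": {
  "steps": [
    [3,0,0,0],
    [3,0,0,0],
    [3,0,0,0],
    [3,0,0,0],
    [3,0,0,0],
    [3,0,0,0],
    [3,0,0,0],
    [3,0,0,0]
  ]
}}

```text
time: 13.4
eef_pos: [0.5331, 0.0932, 0.0988]
orientation: [0.671, 0.742, 0.0, -0.0]
force: [0.2, -0.3, 0.4]
finger_gap: 0.298
grasp_force: 0.2
```

```bash
python3 look.py pics/l3.png 0.384
```

```text
t 13.5 feeder mm [89.7 -0.3 98.8] yaw err 0.03 q [ 0.671  0.742  0.    -0.   ] F [ 0.3 -0.1  0.2] gap 0.302
```

View pics/l3.png

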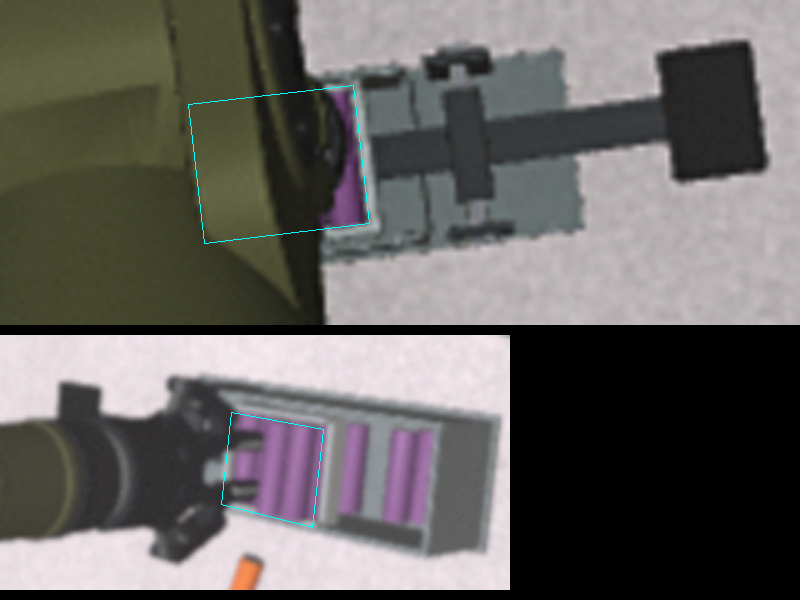

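The sweep is working: one cell is already over the lip (352,470 in the side crop) and two are ahead of the fingers. I'll keep going.

Emit:
{"fn": "move_arm", "kwargs": {
  "steps": [
    [3,0,0,0],
    [3,0,0,0],
    [3,0,0,0],
    [3,0,0,0],
    [3,0,0,0],
    [3,0,0,0],
    [3,0,0,0],
    [3,0,0,0]
  ]
}}

```text
time: 14.5
eef_pos: [0.5307, 0.1171, 0.0988]
orientation: [0.671, 0.742, 0.0, -0.0]
force: [0.4, 0.6, 0.7]
finger_gap: 0.3
grasp_force: 0.0
```

Emit:
{"fn": "move_arm", "kwargs": {
  "steps": [
    [3,0,0,0],
    [3,0,0,0],
    [3,0,0,0],
    [3,0,0,0],
    [3,0,0,0],
    [3,0,0,0],
    [3,0,0,0],
    [3,0,0,0]
  ]
}}

```text
time: 15.5
eef_pos: [0.5283, 0.1409, 0.0988]
orientation: [0.671, 0.742, -0.0, -0.0]
force: [-0.2, -0.4, 0.7]
finger_gap: 0.305
grasp_force: 0.0
```

Emit:
{"fn": "move_arm", "kwargs": {
  "steps": [
    [2,0,0,0],
    [2,0,0,0],
    [0,0,0,0],
    [0,0,-4,0],
    [0,0,-12,0],
    [0,0,-20,0],
    [0,0,-30,0],
    [0,0,-30,0]
  ]
}}

```text
time: 16.5
eef_pos: [0.528, 0.1446, 0.1966]
orientation: [0.671, 0.742, 0.0, 0.0]
force: [-0.0, 0.5, 0.3]
finger_gap: 0.299
grasp_force: 0.0
```

Emit:
{"fn": "move_arm", "kwargs": {
  "steps": [
    [-30,0,-10,0],
    [-50,0,0,0],
    [-60,0,0,0],
    [-60,0,0,0],
    [-60,0,0,0],
    [-60,0,0,0],
    [-50,0,0,0],
    [-20,0,0,0]
  ]
}}

```text
time: 17.5
eef_pos: [0.567, -0.2463, 0.2056]
orientation: [0.672, 0.741, 0.0, 0.001]
force: [-0.0, 0.5, -0.2]
finger_gap: 0.294
grasp_force: 0.0
```

```bash
python3 look.py pics/l4.png 0.384
```

```text
t 17.6 feeder mm [-2.506e+02 -2.000e-01  2.052e+02] yaw err -0.14 q [0.672 0.741 0.    0.   ] F [ 0.   0.1 -0.6] gap 0.3
```

View pics/l4.png

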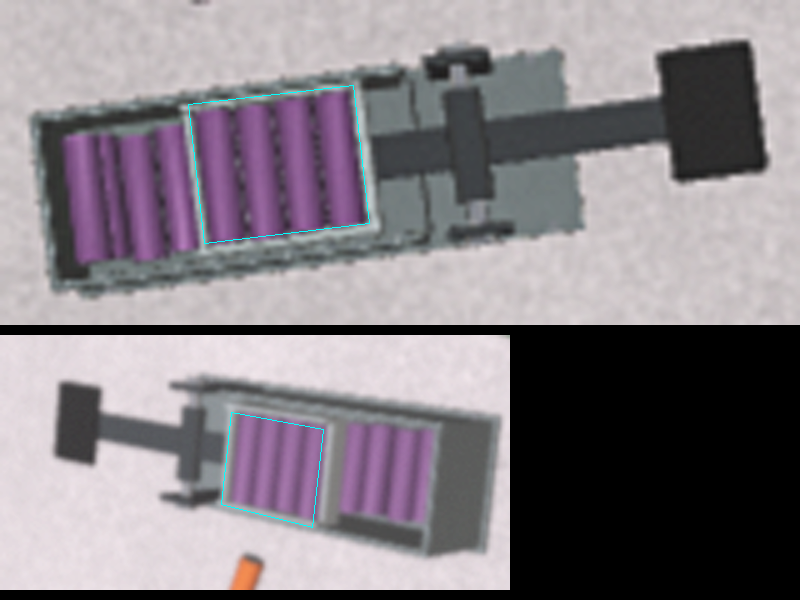

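The scoop now holds exactly four evenly spaced cells (crop x of about 215, 260, 300 and 340), level with its overlay. The rest lie down in the hopper, the pad is down and the arm is clear, so I'm handing in.

```bash
python3 -c "
from bench import env
print(env.close_job())"
```

```text
the job is handed in; nothing more can be done
None
```

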